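# Load the purge hood and set its gas valve

## Robot

A 6-joint arm with a two-finger parallel gripper is mounted at the origin on the work surface. World frame = base frame: x ahead of the robot, y to its left, z up, the work surface at z = 0. Lengths are in m, angles in rad, forces in N, time in s.
With the tool pointing down it reaches from about 0.3 to 0.775 m from the base axis. Payload 14.6 kg.
Tool frame: the origin (TCP) lies on the front face of the gripper's body, between the roots of the fingers; the fingertips stand 73 mm ahead of it and the grasp point (between the pads) lies arm.grip_point_offset ahead of it (arm.grip_point_offset is the distance from the TCP to the grasp point, in m); z points along the fingers, y is the line along which they close (so a half turn about z gives the same grasp; the last joint's range is limited). The gripper opens to 85 mm and grips with 20 to 120 N. Pads are 22 mm wide; open, the fingers measure 114 mm over their backs; the gripper's body (76 mm by 85 mm) begins 54 mm behind the grasp point. The pads swing forward as they close: fully open they stand 13 mm farther back than shut.
Start: joints at [-1.251, 0.3, 1.521, -0, 1.321, -0.067], TCP at [0.207, -0.509, 0.304] pointing down, gripper open.
Joint ranges: [-3.03, 3.03], [-0.79, 2.21], [0.23, 2.52], [-1.04, 4.18], [0, 3.07], [-2.55, 2.55]. Speed limits (rad/s): [2.22, 2.22, 2.57, 3.14, 3.14, 3.14].

## Interface

Orientations are given as a rotation vector (axis times angle).
In Python, from plant import arm gives the robot as it stands.
- The arm moves only by the shell command python3 -m pendant 'ROWS' [OPENING]. ROWS is a JSON object of lists of equal length, an entry for each row: "slide": the shift along the world's x, y, z in cm, a list of three; "twist": the turn about the world's z in degrees. In form: {"slide": [[x, y, z], ...], "twist": [twist, ...]}. A call has 1 to 8 rows; each row is the pose to reach, as a shift and turn from the pose commanded when the call began; what a row does not reach only later rows make up. A row lasts 1/12 s, in which the tool goes at most 41.7 mm and 7.16 degrees, less where a joint would pass 70% of its speed; a pose out of reach is approached as far as the arm can. A call with a gripper value outside its range is refused whole. OPENING is the finger opening in cm, from 0 to 8.54, set as the call begins (- or left out, the last holds). The fingers move at their own pace and stop on an object; the grip force is fixed at half the most. Time passes only in rows, so rows that repeat a pose let the fingers close. It gives the time, the measured TCP pose, the force, the opening and the grip force at its end, in the units of the state.
- arm.get_state(): the state, without advancing time (a new reading comes with each control period).
- arm.read_camera(name): name is "side" or "top"; returns (picture, depth): 480x640x3 uint8, blue, green, red; 480x640 float32, m along the optical axis (not along the pixel's ray), 0 where there is no reading.
- arm.camera_info(name): a dict with "fx", "fy", "cx", "cy" (pixels), "position" and "attitude" of the camera in the world. Camera axes: x right, y down, z forward; pixel columns grow to the right and rows downward; lengths in m; the calibration is good to about 2 mm. A picture is of the moment at which its call begins. camera_info takes no time and is no camera call.
- arm.close_job(): hands the job in; it is judged then, once.
The state is a dict: "time_s": time; "qpos": joint angles; "joint_vel": joint speeds; "joint_efforts": joint torques, N m; "tool_pos": TCP position; "eef_rot": TCP orientation; "contact_force": force on the tool from outside, world axes, zero at the start; "torque": the same for the moment, N m; "opening": opening from 0.0 (shut) to 1.0 (fully open); "finger_force": force on a finger pad.
Only numpy, scipy, OpenCV 4.12 (cv2) and the standard library are available. Lean on these libraries where they do the work, as an engineer would, in place of code of your own. Each camera call takes 0.05 s, during which the arm holds its last target. There are 200 camera calls.

## Task

Push the sample tray by its grip post along its rails, under the lintel, until it is fully home in the purge hood, and leave it there. Then take the handwheel's handle, turn the gas valve clockwise until it closes on its stop, and back it off exactly two full turns. Finish there with the gripper still holding the handle; do not disturb the loose things on the bench.

Things in the scene. Friction and masses are not known exactly. Their poses are not given: they have to be found in the camera images.
- hood: Fixed grey purge hood on the bench, a box 200 mm deep, 190 mm wide and 120 mm tall with a clear roof and an open mouth (gap 146 mm wide, its lintel 106 mm above the bench). Origin: on the bench, under the middle of the mouth. Its x axis points horizontally straight into the hood: the direction in which the tray slides. A flat base with two low rails (22 mm tall) runs 275 mm out of the mouth, along -x.
- tray (a joint): Travel of the steel sample tray along its rails in m: 0 = pulled right out, grows as it goes in, 0.150 = fully home against its stop inside the hood. It takes about 2 N to slide and stays where it is left.
- tray_grip (a point): Middle of the top of the tray's upright black grip post: 20 mm diameter, free over the 98 mm below this point, top 128 mm above the bench. The post stands at the outer end of the tray and stays outside the hood (80 mm before the mouth when home). The tray's sample cup (82 mm above the bench at its top) is 140 mm farther in.
- wheel_centre (a point): Point on the upright axis of the valve's handwheel, at the top of its rim, 111 mm above the bench. The wheel lies level on a fixed brass valve: dark steel, three spokes, 125 mm over the rim; the hub stands up to 6 mm above this point. It is the only spoked wheel on the bench.
- valve_wheel (a joint): Angle of the handwheel in rad: 0 = closed, on its stop; grows as it opens, counter-clockwise seen from above, many turns (upper stop at four turns). Turning it takes about 0.12 N m (some 2 to 3 N at the handle); it stays where it is left.
- wheel_handle: The handwheel's upright black handle, a round grip 24 mm diameter and 65 mm tall that spins freely on its own pin, so it can be held without turning the wrist as it goes round. Origin: middle of its underside, 55 mm from the wheel's axis and 113 mm above the bench; top at 178 mm.
- cone_spindle: Bystander, loose: steel measuring spindle standing on its 50 mm disc, 70 mm tall. Origin: middle of its underside.
- sample_jar: Bystander, loose: capped sample jar, 50 mm diameter, 55 mm tall. Origin: middle of its underside.
- solvent_bottle: Bystander, loose: amber bottle with a black cap, 72 mm diameter, 125 mm tall. Origin: middle of its underside.
- spatula: Bystander, loose: spatula lying flat.
- spacer_ring: Bystander, loose: flat aluminium ring, 60 mm diameter, 14 mm tall. Origin: middle of its underside.
- beaker: Bystander, loose: open glass beaker, 66 mm diameter, 80 mm tall. Origin: middle of its underside.
- wrench: Bystander, loose: wrench lying flat.
Not all that is in view belongs to the job. Leave any red look-alike of the part that bears wheel_centre alone.

How it is judged:
On the way, in this order (a step that is already met when the one before it is completed fails the run):
1. the tray is fully home in the hood (value of joint tray above 0.144 m), for 0.2 s.
2. with the tray home, the valve is closed on its stop (value of joint tray above 0.144 m and value of joint valve_wheel below 0.08 rad), for 0.1 s.
At the end, for the whole second after the job is handed in: The tray is within 6 mm of fully home; the valve stands two turns (720 degrees) open from its stop, within 15 degrees, and is still; the fingers hold the wheel's handle with more than 5 N of contact force (value of joint tray above 0.144 m and value of joint valve_wheel between 12.306 and 12.826 rad and velocity of joint valve_wheel between -0.1 and 0.1 rad/s and contact force between wheel_handle and the fingers above 5 N and distance between the grasp point and wheel_handle below 0.08 m); the arm keeps its last pose, push and grip.
It fails at once if a loose bystander on the bench is moved by more than 30 mm (distance of any of cone_spindle, sample_jar, solvent_bottle, spatula, spacer_ring, beaker, wrench from where it was at the start of the episode above 0.03 m).
It also fails if it takes over 69 s, if anything falls off the work surface, if the arm or the gripper's body presses on something with over 40 N, if the wrist force passes 120 N, or if a joint passes its speed limit or range.

## Working session

There is one attempt and no reset: what is moved stays moved. The work goes in short steps, Python scripts to look and compute and a shell command to move; the robot and the scene stay as the last step left them, time stands still between calls to the robot, and variables do not carry over. Pictures are saved under pics/ and viewed, at most 10 in all, crops included, and the job is handed in when it is done.

```bash
mkdir -p pics; ls; cat > h.py <<'E'
import numpy as np, cv2
from plant import arm
from scipy.spatial.transform import Rotation as R
def cam(n):
    i=arm.camera_info(n); a=np.array(i["attitude"],float)
    Rm=a if a.shape==(3,3) else (R.from_rotvec(a).as_matrix() if a.size==3 else R.from_quat(a).as_matrix())
    return i,Rm,np.array(i["position"])
def ray(n,u,v):
    i,Rm,p=cam(n); d=Rm@np.array([(u-i["cx"])/i["fx"],(v-i["cy"])/i["fy"],1]); return p,d
def onz(n,u,v,z):
    p,d=ray(n,u,v); return p+d*(z-p[2])/d[2]
def cross(r1,r2):
    (p,d),(q,e)=r1,r2; s=np.linalg.lstsq(np.c_[d,-e],q-p,rcond=None)[0]
    a,b=p+d*s[0],q+e*s[1]; return (a+b)/2,np.linalg.norm(a-b)
def cloud(n,D):
    i,Rm,p=cam(n); v,u=np.mgrid[:480,:640]
    return np.stack([(u-i["cx"])/i["fx"]*D,(v-i["cy"])/i["fy"]*D,D],-1)@Rm.T+p
E
python3 - <<'E'
from h import *
for n in("top","side"):
    p,D=arm.read_camera(n); cv2.imwrite(f"pics/{n}0.png",p); np.save(f"{n}0.npy",D); print(n,arm.camera_info(n))
s=arm.get_state(); print(s, arm.grip_point_offset)
E
```

```text
pics
top {'fx': 439.00456742213566, 'fy': 439.00456742213566, 'cx': 320.20274878257607, 'cy': 234.41922266670164, 'position': array([ 0.33339398, -0.00598133,  1.09311655]), 'attitude': array([-2.16341968,  2.05770967, -0.2242565 ])}
side {'fx': 487.1200112924959, 'fy': 487.1200112924959, 'cx': 320.7413201502071, 'cy': 245.7998198103226, 'position': array([0.22874182, 0.92356628, 0.88744296]), 'attitude': array([-0.43009865,  2.69871985, -1.30766536])}
{'time_s': 0.1, 'qpos': array([-1.25055974e+00,  3.00424095e-01,  1.52149930e+00, -1.41423498e-05,
        1.32067498e+00, -6.65909990e-02]), 'joint_vel': array([-0.0010232 , -0.00246457, -0.00281915,  0.00170331, -0.00139311,
       -0.00108886]), 'joint_efforts': array([ 1.60778720e-03, -5.44376493e+01, -3.62370229e+01, -7.62738114e-05,
        3.05574024e-03,  1.59007288e-05]), 'tool_pos': array([ 0.20744976, -0.50924425,  0.30338165]), 'eef_rot': array([-3.08203545e+00, -6.03659968e-01,  2.21092871e-04]), 'contact_force': array([ 0.33477515, -0.94623068, -0.0038179 ]), 'torque': array([ 0.02927793, -0.01741168,  0.0645684 ]), 'finger_force': 0.0, 'opening': 1.0011311268130831} 0.0539
```

View pics/top0.png

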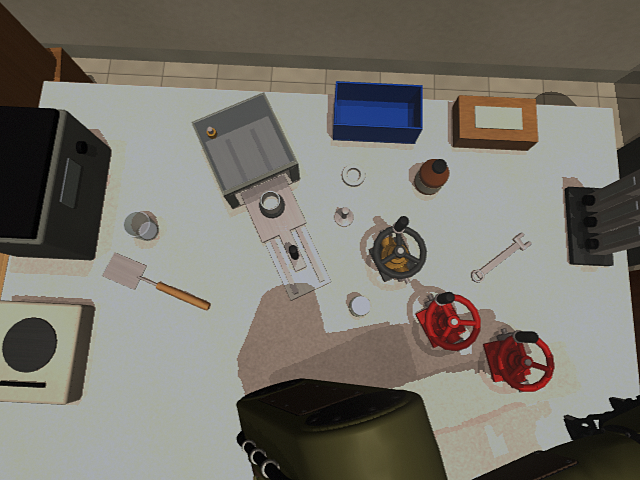

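View pics/side0.png

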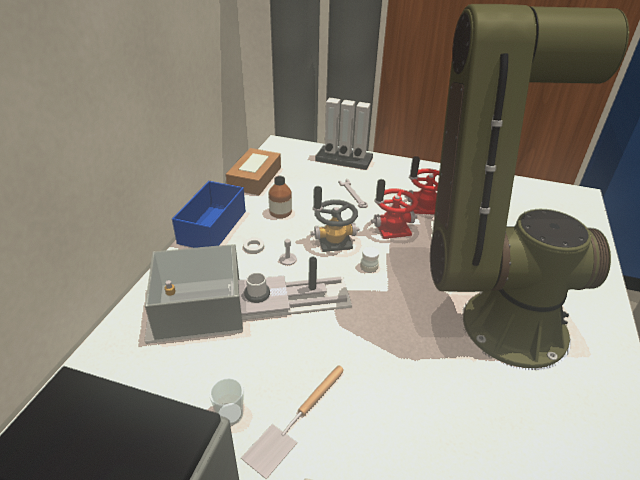

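The top view shows the hood at about (245,150), cup (271,203), black grip post (293,250) and dark wheel (400,250) with its handle top near (402,222). In the side view the post is at (312,258–290), the wheel at (336,211) and its handle at (318,188–210).

Candidates:
- **Wheel:** dark steel (400,250), red (448,322), red (519,360). I choose the dark one.
- **Handle:** black at (402,222), versus those on the red wheels at (445,298) and (524,338).
- **Post:** (293,250) is the only one on a tray.

```bash
cat > m.py <<'E'
from h import *
T=cv2.imread("pics/top0.png");S=cv2.imread("pics/side0.png")
Ct=cloud("top",np.load("top0.npy"));Cs=cloud("side",np.load("side0.npy"))
def blob(img,x0,y0,x1,y1,t=50):
    m=np.zeros(img.shape[:2],np.uint8); m[y0:y1,x0:x1]=(img.max(2)[y0:y1,x0:x1]<t)
    n,l,st,c=cv2.connectedComponentsWithStats(m); k=1+np.argmax(st[1:,4]); return l==k,st[k],c[k]
for nm,a,b in(("post",(280,236,306,264),(303,250,322,294)),("handle",(390,212,414,232),(310,183,326,212))):
    for n,img,C,w in(("top",T,Ct,a),("side",S,Cs,b)):
        m,st,c=blob(img,*w); P=C[m]; z=P[:,2]; zt=np.percentile(z,97); Q=P[z>zt-.008]
        print(nm,n,st,c.round(1),"ztop",zt.round(4),"top pts",Q.mean(0).round(4),len(Q),"all",P.mean(0).round(4),P[:,2].min().round(3))
# two-view crossing: top-of-object pixels
# wheel rim/hood clouds
for n,C in(("top",Ct),("side",Cs)):
    m=np.zeros((480,640),bool)
    w=(370,225,430,285) if n=="top" else (310,195,362,228)
    m[w[1]:w[3],w[0]:w[2]]=1; P=C[m]; P=P[(P[:,2]>.1)&(P[:,2]<.116)]
    A=np.c_[2*P[:,:2],np.ones(len(P))]; P=P[:]
    (c,r)=cv2.minEnclosingCircle(P[:,:2].astype(np.float32)); print("rim",n,c,r,np.median(P[:,2]),len(P))
m=np.zeros((480,640),bool); m[90:212,190:302]=1; P=Ct[m]; P=P[(P[:,2]>.1)&(P[:,2]<.13)]
print("hood",cv2.minAreaRect(P[:,:2].astype(np.float32)),cv2.boxPoints(cv2.minAreaRect(P[:,:2].astype(np.float32))))
cr=np.hstack([cv2.resize(T[200:290,260:440],None,fx=2.2,fy=2.2),cv2.resize(S[175:300,235:365],(400,198))]);cv2.imwrite("pics/crop.png",cr)
E
python3 m.py
```

```text
post top [289 245  10  15 100] [293.2 251.8] ztop 0.1311 top pts [0.5003 0.0567 0.1458] 54 all [0.4984 0.0565 0.1172] 0.025Traceback (most recent call last):
  File "m.py", line 9, in <module>
    m,st,c=blob(img,*w); P=C[m]; z=P[:,2]; zt=np.percentile(z,97); Q=P[z>zt-.008]
           ~~~~^^^^^^^^
  File "m.py", line 6, in blob
    n,l,st,c=cv2.connectedComponentsWithStats(m); k=1+np.argmax(st[1:,4]); return l==k,st[k],c[k]
                                                      ~~~~~~~~~^^^^^^^^^^
    return _wrapfunc(a, 'argmax', axis=axis, out=out, **kwds)
    return bound(*args, **kwds)
ValueError: attempt to get argmax of an empty sequence
```

```bash
sed -i 's/m,st,c=blob(img,\*w)/m,st,c=blob(img,*w,t=50 if n=="top" else 85)/; s/zt-.008\]/zt-.008]; Q=P[abs(z-np.median(z[z>zt-.01]))<.006]/; s/Q.mean(0)/np.median(Q,0)/' m.py; python3 m.py
```

```text
post top [289 245  10  15 100] [293.2 251.8] ztop 0.1311 top pts [0.503  0.0586 0.1277] 56 all [0.4984 0.0565 0.1172] 0.025
post side [309 257   8  33 206] [312.5 273.2] ztop 0.1293 top pts [0.5026 0.065  0.1271] 33 all [0.5009 0.067  0.0855] 0.033
handle top [394 216  20  16 155] [401.4 223.9] ztop 0.1798 top pts [ 0.5671 -0.1787  0.177 ] 78 all [ 0.562  -0.1764  0.1713] 0.105
handle side [314 187   8  22 148] [317.6 197.1] ztop 0.1789 top pts [ 0.5659 -0.1702  0.1751] 35 all [ 0.5651 -0.17    0.1502] 0.112
rim top (0.514011025428772, -0.1851036548614502) 0.06253275275230408 0.10891885035067095 1247
rim side (0.5173609256744385, -0.17912162840366364) 0.06548967957496643 0.10876645339217317 651
hood ((0.7548660039901733, 0.18920986354351044), (0.2060876190662384, 0.19013434648513794), 27.68259048461914) [[0.6194515  0.22552378]
 [0.70778275 0.0571532 ]
 [0.8902805  0.15289594]
 [0.80194926 0.32126653]]
```

View pics/crop.png

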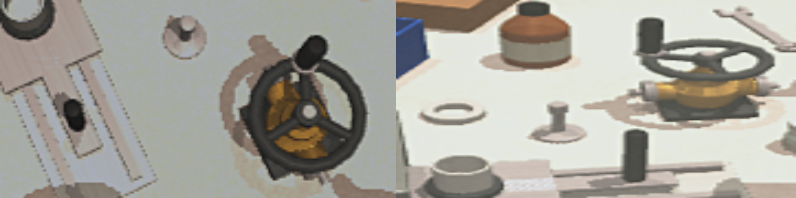

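The crop confirms my picks: the black post on the tray and the dark, unpainted wheel with its upright handle. The post is at about (0.503, 0.058), the slide direction is 27.7°, and roughly 0.10 m of travel remains. Now moving above the post.

```bash
python3 -m pendant '{"slide":[[3.7,7.1,0],[7.4,14.2,0],[11.1,21.2,0],[14.8,28.3,0],[14.8,28.3,0],[14.8,28.3,0],[14.8,28.3,0],[14.8,28.3,0]],"twist":[5.6,5.6,5.6,5.6,5.6,5.6,5.6,5.6]}' 8.5
python3 -m pendant '{"slide":[[14.8,28.3,0],[14.8,28.3,0],[14.8,28.3,0],[14.8,28.3,0],[14.8,28.3,0],[14.8,28.3,0],[14.8,28.3,0],[14.8,28.3,0]],"twist":[0,0,0,0,0,0,0,0]}'
python3 - <<'E'
from h import *
p,D=arm.read_camera("side"); cv2.imwrite("pics/s1.png",p)
s=arm.get_state(); print(s["time_s"],s["tool_pos"],s["eef_rot"]); y=R.from_rotvec(s["eef_rot"]).as_matrix()[:,1]; print(np.degrees(np.arctan2(y[1],y[0])))
E
```

```text
time_s: 0.77
tool_pos: [0.3562, -0.2236, 0.3038]
eef_rot: [-3.049, -0.755, -0.0]
contact_force: [-0.5, -0.3, -0.2]
opening: 0.997
finger_force: 0.0
time_s: 1.43
tool_pos: [0.5042, 0.0598, 0.3036]
eef_rot: [-3.049, -0.756, 0.0]
contact_force: [-0.4, -0.8, -0.4]
opening: 0.996
finger_force: 0.0
1.4833 [0.50531993 0.06206497 0.30335646] [-3.04758514e+00 -7.58184370e-01 -1.25214459e-04]
-62.05890100240641
```

```bash
python3 -m pendant '{"slide":[[0,0,-3],[0,0,-6],[0,0,-8.5],[0,0,-8.5]],"twist":[0,0,0,0]}'
python3 - <<'E'
from h import *
p,D=arm.read_camera("side"); cv2.imwrite("pics/s1.png",cv2.resize(p[180:330,220:400],None,fx=3,fy=3))
s=arm.get_state(); print(s["tool_pos"])
E
```

```text
time_s: 1.82
tool_pos: [0.5017, 0.0566, 0.2143]
eef_rot: [-3.048, -0.753, 0.012]
contact_force: [-1.8, -0.2, -0.3]
opening: 0.996
finger_force: 0.0
[0.50269413 0.05654194 0.2171996 ]
```

View pics/s1.png

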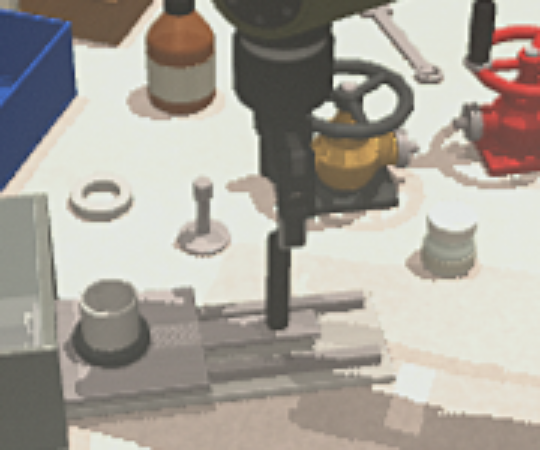

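The side crop shows the fingertips at (290,245) just above the post top (278,235). The offset matches the near finger's position, so I'm descending and gripping.

```bash
python3 -m pendant '{"slide":[[0,0,-2],[0,0,-4],[0,0,-6],[0,0,-6]],"twist":[0,0,0,0]}'
python3 -m pendant '{"slide":[[0,0,0],[0,0,0],[0,0,0],[0,0,0],[0,0,0],[0,0,0],[0,0,0],[0,0,0]],"twist":[0,0,0,0,0,0,0,0]}' 1.0
```

```text
time_s: 2.2
tool_pos: [0.5029, 0.0565, 0.1576]
eef_rot: [-3.049, -0.753, 0.004]
contact_force: [-0.9, 0.3, -0.3]
opening: 0.996
finger_force: 0.0
time_s: 2.87
tool_pos: [0.5029, 0.0586, 0.16]
eef_rot: [-3.046, -0.754, 0.0]
contact_force: [-12.8, 20.2, 15.8]
opening: 0.219
finger_force: 58.3
```

```bash
python3 -m pendant '{"slide":[[-0.1,0.2,0.1],[0.8,0.7,0.1],[1.7,1.1,0.1],[2.5,1.6,0.1],[3.4,2.1,0.1],[4.3,2.5,0.1],[5.2,3.0,0.1],[5.2,3.0,0.1]],"twist":[0,0,0,0,0,0,0,0]}'
```

```text
time_s: 3.53
tool_pos: [0.5565, 0.0873, 0.1601]
eef_rot: [-3.05, -0.754, -0.002]
contact_force: [1.6, 1.9, 4.7]
opening: 0.219
finger_force: 60.8
```

```bash
cat > ok.py <<'E'
import sys,numpy as np
from plant import arm
s=arm.get_state(); f=np.linalg.norm(s["contact_force"]); sys.exit(f>float(sys.argv[1]))
E
python3 -m pendant '{"slide":[[0.6,0.3,0],[1.3,0.7,0],[1.9,1.0,0],[2.5,1.3,0],[2.5,1.3,0]],"twist":[0,0,0,0,0]}' && python3 ok.py 20 && 
python3 -m pendant '{"slide":[[0.35,0.2,0],[0.35,0.2,0]],"twist":[0,0]}' && python3 ok.py 20 && 
python3 -m pendant '{"slide":[[0.35,0.2,0],[0.35,0.2,0]],"twist":[0,0]}' && python3 ok.py 20 && 
python3 -m pendant '{"slide":[[0.35,0.2,0],[0.35,0.2,0]],"twist":[0,0]}' && python3 ok.py 20 && 
python3 -m pendant '{"slide":[[0.35,0.2,0],[0.35,0.2,0]],"twist":[0,0]}' && python3 ok.py 20 && 
python3 -m pendant '{"slide":[[0.35,0.2,0],[0.35,0.2,0]],"twist":[0,0]}'
```

```text
time_s: 3.95
tool_pos: [0.5815, 0.1003, 0.1601]
eef_rot: [-3.049, -0.754, -0.002]
contact_force: [0.6, 4.6, 5.2]
opening: 0.221
finger_force: 61.2False
```

```bash
sed -i 's/sys.exit(f>float(sys.argv\[1\]))/sys.exit(int(f>float(sys.argv[1])))/' ok.py
python3 -m pendant '{"slide":[[0.35,0.2,0],[0.35,0.2,0]],"twist":[0,0]}' && python3 ok.py 20 && 
python3 -m pendant '{"slide":[[0.35,0.2,0],[0.35,0.2,0]],"twist":[0,0]}' && python3 ok.py 20 && 
python3 -m pendant '{"slide":[[0.35,0.2,0],[0.35,0.2,0]],"twist":[0,0]}' && python3 ok.py 20 && 
python3 -m pendant '{"slide":[[0.35,0.2,0],[0.35,0.2,0]],"twist":[0,0]}' && python3 ok.py 20 && 
python3 -m pendant '{"slide":[[0.35,0.2,0],[0.35,0.2,0]],"twist":[0,0]}'
```

```text
time_s: 4.12
tool_pos: [0.5845, 0.1019, 0.1602]
eef_rot: [-3.05, -0.754, -0.002]
contact_force: [0.8, 3.4, 5.5]
opening: 0.219
finger_force: 61.1
time_s: 4.28
tool_pos: [0.5879, 0.1037, 0.1602]
eef_rot: [3.05, 0.754, 0.002]
contact_force: [1.8, 2.6, 4.5]
opening: 0.214
finger_force: 61.1
time_s: 4.45
tool_pos: [0.5913, 0.1056, 0.1602]
eef_rot: [3.05, 0.754, 0.002]
contact_force: [1.3, 1.9, 5.0]
opening: 0.218
finger_force: 61.2
time_s: 4.62
tool_pos: [0.5935, 0.1067, 0.1601]
eef_rot: [3.049, 0.753, -0.006]
contact_force: [-15.6, -7.9, 16.0]
opening: 0.217
finger_force: 62.4
```

```bash

python3 -m pendant '{"slide":[[0,0,0],[0,0,0],[0,0,0],[0,0,0]],"twist":[0,0,0,0]}' &&
python3 -m pendant '{"slide":[[-0.1,-0.1,0],[-0.1,-0.1,0],[-0.1,-0.1,0],[-0.1,-0.1,0],[-0.1,-0.1,0],[-0.1,-0.1,0]],"twist":[0,0,0,0,0,0]}' 8.5 &&
python3 -m pendant '{"slide":[[0,0,3],[0,0,7],[0,0,11],[0,0,13],[0,0,13]],"twist":[0,0,0,0,0]}'
python3 - <<'E'
from h import *
s=arm.get_state(); t=s["tool_pos"]; print(t)
T,D=arm.read_camera("top"); cv2.imwrite("pics/t2.png",T); S,D2=arm.read_camera("side"); cv2.imwrite("pics/s2.png",S)
# handle axis: dark pixels' silhouette, rays crossed: centroid of handle tops
T0=cv2.imread("pics/top0.png");S0=cv2.imread("pics/side0.png")
for (a,b) in (((402.5,221.5),(317.6,189.5)),): 
    print("handle top 2-view",cross(ray("top",*a),ray("side",*b)))
# post base->top check: is tray home
print("post top expected at home:", np.array([.6636,.1413])-0.08*np.array([.885,.465]))
cv2.imwrite("pics/c2.png",np.hstack([cv2.resize(T[90:300,190:400],(400,400)),cv2.resize(S[240:345,140:245],(400,400))]))
E
```

```text
time_s: 4.95
tool_pos: [0.5935, 0.1067, 0.1601]
eef_rot: [3.049, 0.753, -0.005]
contact_force: [-13.4, -6.9, 13.6]
opening: 0.219
finger_force: 62.3
time_s: 5.45
tool_pos: [0.5935, 0.1067, 0.1597]
eef_rot: [3.05, 0.754, -0.0]
contact_force: [-0.5, 0.4, -0.3]
opening: 0.996
finger_force: 0.0
time_s: 5.87
tool_pos: [0.5944, 0.1068, 0.2955]
eef_rot: [3.049, 0.754, 0.013]
contact_force: [0.6, -0.4, 0.1]
opening: 0.993
finger_force: 0.0
[0.59440739 0.10680544 0.29545964]
handle top 2-view (array([ 0.568231  , -0.17922074,  0.16918105]), np.float64(0.00014993883120182003))
post top expected at home: [0.5928 0.1041]
```

View pics/c2.png

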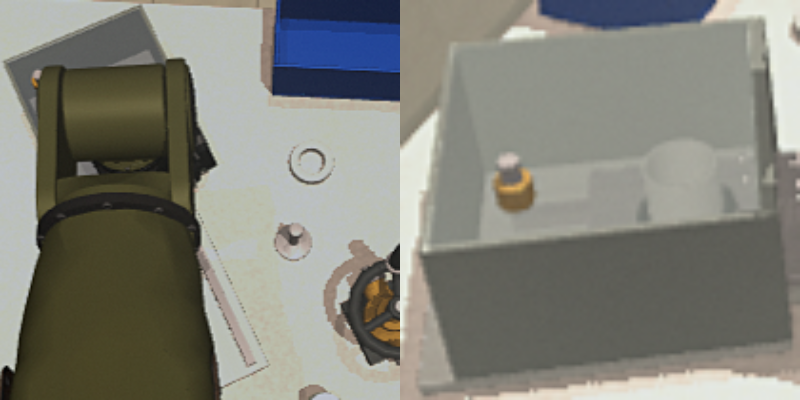

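The tray is home: the cup shows inside the hood at (680,170) in the crop, and the stop position matches the expected home position. Now to the handle at about (0.567, -0.178).

```bash

python3 -m pendant '{"slide":[[-0.4,-4,0],[-0.8,-8,0],[-1.1,-12,0],[-1.5,-16,0],[-1.9,-20,0],[-2.3,-24,0],[-2.7,-28.5,0],[-2.7,-28.5,0]],"twist":[0,0,0,0,0,0,0,0]}' &&
python3 -m pendant '{"slide":[[0,0,-2],[0,0,-4],[0,0,-4],[0,0,-4]],"twist":[0,0,0,0]}'
python3 - <<'E'
from h import *
p,D=arm.read_camera("side"); cv2.imwrite("pics/s3.png",cv2.resize(p[110:260,240:420],None,fx=3,fy=3))
s=arm.get_state(); print(s["tool_pos"])
E
```

```text
time_s: 6.63
tool_pos: [0.5651, -0.184, 0.2878]
eef_rot: [-3.051, -0.746, 0.004]
contact_force: [-0.3, -0.7, 0.5]
opening: 0.993
finger_force: 0.0
time_s: 6.97
tool_pos: [0.5661, -0.1782, 0.2483]
eef_rot: [-3.048, -0.753, 0.005]
contact_force: [-0.0, 0.2, 0.3]
opening: 0.996
finger_force: 0.0
[ 0.56649626 -0.17816563  0.24964815]
```

View pics/s3.png

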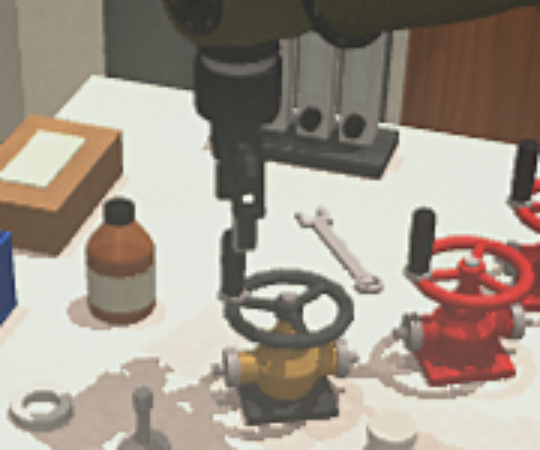

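The open fingers at (243,248) stand over the handle top at (232,235), with the same offset as at the post. Descending and gripping.

```bash

python3 -m pendant '{"slide":[[0,0,-1.5],[0,0,-3],[0,0,-4.5],[0,0,-4.5]],"twist":[0,0,0,0]}' && python3 ok.py 15 &&
python3 -m pendant '{"slide":[[0,0,0],[0,0,0],[0,0,0],[0,0,0],[0,0,0],[0,0,0],[0,0,0],[0,0,0]],"twist":[0,0,0,0,0,0,0,0]}' 1.4
```

```text
time_s: 7.35
tool_pos: [0.566, -0.1779, 0.2032]
eef_rot: [-3.048, -0.754, 0.004]
contact_force: [-0.0, 0.5, -0.5]
opening: 0.993
finger_force: 0.0
time_s: 8.02
tool_pos: [0.5668, -0.1784, 0.2058]
eef_rot: [3.049, 0.753, 0.002]
contact_force: [-0.4, -0.4, 6.6]
opening: 0.257
finger_force: 58.6
```

```bash
cat > g.py <<'E'
import sys,numpy as np,json
from plant import arm
C=np.array([0.5128,-0.1840])
try: C=np.array(json.load(open("c.json")))
except OSError: pass
s=arm.get_state(); p=s["tool_pos"][:2]-C; f=s["contact_force"][:2]; r=np.linalg.norm(p); e=p/r; t=np.array([-e[1],e[0]])
print("T %.2f ang %.1f r %.1f Ft %.1f Fr %.1f"%(s["time_s"],np.degrees(np.arctan2(p[1],p[0])),r*1e3,f@t,f@e))
open("log.txt","a").write("%f %f %f %f %f\n"%(s["time_s"],*s["tool_pos"][:2],*f))
sys.exit(int(abs(f@t)>float(sys.argv[1]) or abs(f@e)>30))
E
python3 - <<'E'
import numpy as np
a=np.radians(6-9*np.arange(41)); p=5.5*np.c_[np.cos(a),np.sin(a)]; P=p.round(2); print(np.diff(P,axis=0).round(2).tolist())
E
python3 -m pendant '{"slide":[[0.01,-0.4,0]],"twist":[0]}' >/dev/null; python3 g.py 15 &&
python3 -m pendant '{"slide":[[0,-0.4,0]],"twist":[0]}' >/dev/null; python3 g.py 15 &&
python3 -m pendant '{"slide":[[-0.03,-0.4,0]],"twist":[0]}' >/dev/null; python3 g.py 15
```

```text
[[0.02, -0.86], [-0.11, -0.85], [-0.25, -0.83], [-0.37, -0.78], [-0.49, -0.71], [-0.59, -0.63], [-0.68, -0.52], [-0.76, -0.41], [-0.82, -0.29], [-0.85, -0.16], [-0.86, -0.02], [-0.85, 0.11], [-0.83, 0.25], [-0.78, 0.37], [-0.71, 0.49], [-0.63, 0.59], [-0.52, 0.68], [-0.41, 0.76], [-0.29, 0.82], [-0.16, 0.85], [-0.02, 0.86], [0.11, 0.85], [0.25, 0.83], [0.37, 0.78], [0.49, 0.71], [0.59, 0.63], [0.68, 0.52], [0.76, 0.41], [0.82, 0.29], [0.85, 0.16], [0.86, 0.02], [0.85, -0.11], [0.83, -0.25], [0.78, -0.37], [0.71, -0.49], [0.63, -0.59], [0.52, -0.68], [0.41, -0.76], [0.29, -0.82], [0.16, -0.85]]
T 8.10 ang 2.3 r 54.2 Ft 1.2 Fr 1.0
T 8.18 ang -2.3 r 54.2 Ft 2.7 Fr 1.5
T 8.27 ang -6.7 r 54.2 Ft 1.9 Fr 0.6
```

```bash

python3 -m pendant '{"slide":[[-0.08,-0.52,0]],"twist":[0]}' >/dev/null && python3 g.py 12 &&
python3 -m pendant '{"slide":[[-0.25,-0.83,0]],"twist":[0]}' >/dev/null && python3 g.py 12 &&
python3 -m pendant '{"slide":[[-0.37,-0.78,0]],"twist":[0]}' >/dev/null && python3 g.py 12 &&
python3 -m pendant '{"slide":[[-0.49,-0.71,0]],"twist":[0]}' >/dev/null && python3 g.py 12 &&
python3 -m pendant '{"slide":[[-0.59,-0.63,0]],"twist":[0]}' >/dev/null && python3 g.py 12 &&
python3 -m pendant '{"slide":[[-0.68,-0.52,0]],"twist":[0]}' >/dev/null && python3 g.py 12 &&
python3 -m pendant '{"slide":[[-0.76,-0.41,0]],"twist":[0]}' >/dev/null && python3 g.py 12 &&
python3 -m pendant '{"slide":[[-0.82,-0.29,0]],"twist":[0]}' >/dev/null && python3 g.py 12
```

```text
T 8.35 ang -12.1 r 54.3 Ft 2.8 Fr -2.3
T 8.43 ang -21.0 r 54.3 Ft 3.2 Fr -3.1
T 8.52 ang -30.6 r 54.4 Ft 1.9 Fr -4.2
T 8.60 ang -39.8 r 54.4 Ft 3.1 Fr -5.5
T 8.68 ang -48.9 r 54.5 Ft 1.9 Fr -5.8
T 8.77 ang -57.9 r 54.6 Ft 3.4 Fr -6.3
T 8.85 ang -67.0 r 54.7 Ft 1.8 Fr -6.7
T 8.93 ang -76.1 r 54.8 Ft 3.7 Fr -6.0
```

```bash

python3 -m pendant '{"slide":[[-0.85,-0.16,0]],"twist":[0]}' >/dev/null && python3 g.py 12 &&
python3 -m pendant '{"slide":[[-0.86,-0.02,0]],"twist":[0]}' >/dev/null && python3 g.py 12 &&
python3 -m pendant '{"slide":[[-0.85,0.11,0]],"twist":[0]}' >/dev/null && python3 g.py 12 &&
python3 -m pendant '{"slide":[[-0.83,0.25,0]],"twist":[0]}' >/dev/null && python3 g.py 12 &&
python3 -m pendant '{"slide":[[-0.78,0.37,0]],"twist":[0]}' >/dev/null && python3 g.py 12 &&
python3 -m pendant '{"slide":[[-0.71,0.49,0]],"twist":[0]}' >/dev/null && python3 g.py 12 &&
python3 -m pendant '{"slide":[[-0.63,0.59,0]],"twist":[0]}' >/dev/null && python3 g.py 12 &&
python3 -m pendant '{"slide":[[-0.52,0.68,0]],"twist":[0]}' >/dev/null && python3 g.py 12 &&
python3 -m pendant '{"slide":[[-0.41,0.76,0]],"twist":[0]}' >/dev/null && python3 g.py 12 &&
python3 -m pendant '{"slide":[[-0.29,0.82,0]],"twist":[0]}' >/dev/null && python3 g.py 12 &&
python3 -m pendant '{"slide":[[-0.16,0.85,0]],"twist":[0]}' >/dev/null && python3 g.py 12 &&
python3 -m pendant '{"slide":[[-0.02,0.86,0]],"twist":[0]}' >/dev/null && python3 g.py 12 &&
python3 -m pendant '{"slide":[[0.11,0.85,0]],"twist":[0]}' >/dev/null && python3 g.py 12 &&
python3 -m pendant '{"slide":[[0.25,0.83,0]],"twist":[0]}' >/dev/null && python3 g.py 12 &&
python3 -m pendant '{"slide":[[0.37,0.78,0]],"twist":[0]}' >/dev/null && python3 g.py 12 &&
python3 -m pendant '{"slide":[[0.49,0.71,0]],"twist":[0]}' >/dev/null && python3 g.py 12 &&
python3 -m pendant '{"slide":[[0.59,0.63,0]],"twist":[0]}' >/dev/null && python3 g.py 12 &&
python3 -m pendant '{"slide":[[0.68,0.52,0]],"twist":[0]}' >/dev/null && python3 g.py 12 &&
python3 -m pendant '{"slide":[[0.76,0.41,0]],"twist":[0]}' >/dev/null && python3 g.py 12 &&
python3 -m pendant '{"slide":[[0.82,0.29,0]],"twist":[0]}' >/dev/null && python3 g.py 12 &&
python3 -m pendant '{"slide":[[0.85,0.16,0]],"twist":[0]}' >/dev/null && python3 g.py 12 &&
python3 -m pendant '{"slide":[[0.86,0.02,0]],"twist":[0]}' >/dev/null && python3 g.py 12; cat log.txt|wc -l
python3 -c "
import numpy as np
d=np.loadtxt('log.txt'); P=d[:,1:3]; s=np.linalg.lstsq(np.c_[2*P,np.ones(len(P))],(P**2).sum(1),rcond=None)[0]; print(s[:2],(s[2]+s[0]**2+s[1]**2)**.5)"
```

```text
T 9.02 ang -85.1 r 54.9 Ft 3.4 Fr -6.6
T 9.10 ang -94.0 r 55.0 Ft 3.2 Fr -6.8
T 9.18 ang -102.9 r 55.2 Ft 2.2 Fr -7.9
T 9.27 ang -111.9 r 55.3 Ft 3.5 Fr -6.4
T 9.35 ang -120.8 r 55.4 Ft 3.2 Fr -7.0
T 9.43 ang -129.7 r 55.5 Ft 3.4 Fr -6.5
T 9.52 ang -138.5 r 55.7 Ft 3.6 Fr -6.9
T 9.60 ang -147.3 r 55.7 Ft 2.9 Fr -5.8
T 9.68 ang -156.2 r 55.8 Ft 3.1 Fr -5.4
T 9.77 ang -165.2 r 55.9 Ft 2.6 Fr -5.0
T 9.85 ang -174.1 r 55.9 Ft 2.0 Fr -4.9
T 9.93 ang 177.1 r 55.9 Ft 2.0 Fr -3.9
T 10.02 ang 168.3 r 55.9 Ft 1.4 Fr -3.0
T 10.10 ang 159.4 r 55.9 Ft 2.9 Fr -0.9
T 10.18 ang 150.5 r 55.9 Ft 2.5 Fr -2.7
T 10.27 ang 141.6 r 55.8 Ft 2.5 Fr -2.0
T 10.35 ang 132.6 r 55.7 Ft 2.7 Fr -1.1
T 10.43 ang 123.7 r 55.7 Ft 3.4 Fr -1.2
T 10.52 ang 114.8 r 55.5 Ft 3.3 Fr -1.1
T 10.60 ang 105.8 r 55.5 Ft 3.1 Fr -0.6
T 10.68 ang 96.7 r 55.3 Ft 3.1 Fr -1.9
T 10.77 ang 87.8 r 55.2 Ft 2.4 Fr -1.3
33
[ 0.51198253 -0.18389338] 0.05510088864757455
```

```bash
echo '[0.5120,-0.1839]' > c.json
python3 -m pendant '{"slide":[[0.85,-0.11,0]],"twist":[0]}' >/dev/null && python3 g.py 12 &&
python3 -m pendant '{"slide":[[0.83,-0.25,0]],"twist":[0]}' >/dev/null && python3 g.py 12 &&
python3 -m pendant '{"slide":[[0.78,-0.37,0]],"twist":[0]}' >/dev/null && python3 g.py 12 &&
python3 -m pendant '{"slide":[[0.71,-0.49,0]],"twist":[0]}' >/dev/null && python3 g.py 12 &&
python3 -m pendant '{"slide":[[0.63,-0.59,0]],"twist":[0]}' >/dev/null && python3 g.py 12 &&
python3 -m pendant '{"slide":[[0.52,-0.68,0]],"twist":[0]}' >/dev/null && python3 g.py 12 &&
python3 -m pendant '{"slide":[[0.41,-0.76,0]],"twist":[0]}' >/dev/null && python3 g.py 12 &&
python3 -m pendant '{"slide":[[0.29,-0.82,0]],"twist":[0]}' >/dev/null && python3 g.py 12 &&
python3 -m pendant '{"slide":[[0.16,-0.85,0]],"twist":[0]}' >/dev/null && python3 g.py 12 &&
python3 -m pendant '{"slide":[[0.02,-0.86,0]],"twist":[0]}' >/dev/null && python3 g.py 12 &&
python3 -m pendant '{"slide":[[-0.11,-0.85,0]],"twist":[0]}' >/dev/null && python3 g.py 12 &&
python3 -m pendant '{"slide":[[-0.25,-0.83,0]],"twist":[0]}' >/dev/null && python3 g.py 12 &&
python3 -m pendant '{"slide":[[-0.37,-0.78,0]],"twist":[0]}' >/dev/null && python3 g.py 12 &&
python3 -m pendant '{"slide":[[-0.49,-0.71,0]],"twist":[0]}' >/dev/null && python3 g.py 12 &&
python3 -m pendant '{"slide":[[-0.59,-0.63,0]],"twist":[0]}' >/dev/null && python3 g.py 12 &&
python3 -m pendant '{"slide":[[-0.68,-0.52,0]],"twist":[0]}' >/dev/null && python3 g.py 12 &&
python3 -m pendant '{"slide":[[-0.76,-0.41,0]],"twist":[0]}' >/dev/null && python3 g.py 12 &&
python3 -m pendant '{"slide":[[-0.82,-0.29,0]],"twist":[0]}' >/dev/null && python3 g.py 12 &&
python3 -m pendant '{"slide":[[-0.85,-0.16,0]],"twist":[0]}' >/dev/null && python3 g.py 12 &&
python3 -m pendant '{"slide":[[-0.86,-0.02,0]],"twist":[0]}' >/dev/null && python3 g.py 12 &&
python3 -m pendant '{"slide":[[-0.85,0.11,0]],"twist":[0]}' >/dev/null && python3 g.py 12 &&
python3 -m pendant '{"slide":[[-0.83,0.25,0]],"twist":[0]}' >/dev/null && python3 g.py 12 &&
python3 -m pendant '{"slide":[[-0.78,0.37,0]],"twist":[0]}' >/dev/null && python3 g.py 12 &&
python3 -m pendant '{"slide":[[-0.71,0.49,0]],"twist":[0]}' >/dev/null && python3 g.py 12 &&
python3 -m pendant '{"slide":[[-0.63,0.59,0]],"twist":[0]}' >/dev/null && python3 g.py 12 &&
python3 -m pendant '{"slide":[[-0.52,0.68,0]],"twist":[0]}' >/dev/null && python3 g.py 12 &&
python3 -m pendant '{"slide":[[-0.41,0.76,0]],"twist":[0]}' >/dev/null && python3 g.py 12 &&
python3 -m pendant '{"slide":[[-0.29,0.82,0]],"twist":[0]}' >/dev/null && python3 g.py 12 &&
python3 -m pendant '{"slide":[[-0.16,0.85,0]],"twist":[0]}' >/dev/null && python3 g.py 12 &&
python3 -m pendant '{"slide":[[-0.02,0.86,0]],"twist":[0]}' >/dev/null && python3 g.py 12 &&
python3 -m pendant '{"slide":[[0.11,0.85,0]],"twist":[0]}' >/dev/null && python3 g.py 12 &&
python3 -m pendant '{"slide":[[0.25,0.83,0]],"twist":[0]}' >/dev/null && python3 g.py 12 &&
python3 -m pendant '{"slide":[[0.37,0.78,0]],"twist":[0]}' >/dev/null && python3 g.py 12 &&
python3 -m pendant '{"slide":[[0.49,0.71,0]],"twist":[0]}' >/dev/null && python3 g.py 12 &&
python3 -m pendant '{"slide":[[0.59,0.63,0]],"twist":[0]}' >/dev/null && python3 g.py 12 &&
python3 -m pendant '{"slide":[[0.68,0.52,0]],"twist":[0]}' >/dev/null && python3 g.py 12 &&
python3 -m pendant '{"slide":[[0.76,0.41,0]],"twist":[0]}' >/dev/null && python3 g.py 12 &&
python3 -m pendant '{"slide":[[0.82,0.29,0]],"twist":[0]}' >/dev/null && python3 g.py 12 &&
python3 -m pendant '{"slide":[[0.85,0.16,0]],"twist":[0]}' >/dev/null && python3 g.py 12 &&
python3 -m pendant '{"slide":[[0.86,0.02,0]],"twist":[0]}' >/dev/null && python3 g.py 12
```

```text
T 10.85 ang 78.0 r 55.2 Ft 2.7 Fr -1.1
T 10.93 ang 68.9 r 55.2 Ft 3.1 Fr -0.7
T 11.02 ang 59.9 r 55.2 Ft 2.2 Fr -0.9
T 11.10 ang 50.9 r 55.2 Ft 3.1 Fr -0.4
T 11.18 ang 41.9 r 55.2 Ft 3.2 Fr -1.1
T 11.27 ang 32.9 r 55.2 Ft 2.5 Fr -0.7
T 11.35 ang 25.6 r 55.2 Ft 79.0 Fr -2.4
```

```bash

python3 -m pendant '{"slide":[[-0.04,0.09,0],[-0.04,0.09,0],[-0.04,0.09,0]],"twist":[0,0,0]}' && python3 g.py 12
```

```text
time_s: 11.6
tool_pos: [0.5611, -0.1587, 0.2057]
eef_rot: [-3.046, -0.754, 0.001]
contact_force: [-9.4, 18.0, 15.3]
opening: 0.258
finger_force: 60.6
T 11.60 ang 27.1 r 55.2 Ft 20.3 Fr -0.2
```

The stop is found at a tool angle of about 27.6°. Computing the rows for two turns counter-clockwise, 72° per call.

```bash
python3 - <<'E'
import numpy as np
for k in range(5):
    a=np.radians(27.6+72*k+9*np.arange(9)); p=5.5*np.c_[np.cos(a),np.sin(a)]; print((p-p[0])[1:].round(2).tolist())
E
```

```text
[[-0.46, 0.73], [-1.03, 1.38], [-1.69, 1.94], [-2.43, 2.38], [-3.23, 2.7], [-4.07, 2.89], [-4.93, 2.95], [-5.79, 2.87]]
[[-0.84, -0.21], [-1.63, -0.55], [-2.36, -1.01], [-3.01, -1.57], [-3.57, -2.24], [-4.01, -2.98], [-4.33, -3.78], [-4.52, -4.62]]
[[-0.06, -0.86], [0.02, -1.72], [0.23, -2.56], [0.57, -3.35], [1.03, -4.08], [1.59, -4.73], [2.25, -5.29], [3.0, -5.73]]
[[0.8, -0.32], [1.64, -0.51], [2.5, -0.57], [3.36, -0.5], [4.2, -0.29], [4.99, 0.05], [5.72, 0.51], [6.38, 1.08]]
[[0.55, 0.66], [1.0, 1.4], [1.32, 2.2], [1.51, 3.04], [1.57, 3.91], [1.49, 4.77], [1.28, 5.6], [0.94, 6.4]]
```

```bash

python3 -m pendant '{"slide":[[-0.05,0.11,0]],"twist":[0]}' >/dev/null; python3 g.py 30 &&
python3 -m pendant '{"slide":[[-0.46,0.73,0],[-1.03,1.38,0],[-1.69,1.94,0],[-2.43,2.38,0],[-3.23,2.7,0],[-4.07,2.89,0],[-4.93,2.95,0],[-5.79,2.87,0]],"twist":[0,0,0,0,0,0,0,0]}' >/dev/null; python3 g.py 12 &&
python3 -m pendant '{"slide":[[-0.84,-0.21,0],[-1.63,-0.55,0],[-2.36,-1.01,0],[-3.01,-1.57,0],[-3.57,-2.24,0],[-4.01,-2.98,0],[-4.33,-3.78,0],[-4.52,-4.62,0]],"twist":[0,0,0,0,0,0,0,0]}' >/dev/null; python3 g.py 12 &&
python3 -m pendant '{"slide":[[-0.06,-0.86,0],[0.02,-1.72,0],[0.23,-2.56,0],[0.57,-3.35,0],[1.03,-4.08,0],[1.59,-4.73,0],[2.25,-5.29,0],[3.0,-5.73,0]],"twist":[0,0,0,0,0,0,0,0]}' >/dev/null; python3 g.py 12 &&
python3 -m pendant '{"slide":[[0.8,-0.32,0],[1.64,-0.51,0],[2.5,-0.57,0],[3.36,-0.5,0],[4.2,-0.29,0],[4.99,0.05,0],[5.72,0.51,0],[6.38,1.08,0]],"twist":[0,0,0,0,0,0,0,0]}' >/dev/null; python3 g.py 12 &&
python3 -m pendant '{"slide":[[0.55,0.66,0],[1.0,1.4,0],[1.32,2.2,0],[1.51,3.04,0],[1.57,3.91,0],[1.49,4.77,0],[1.28,5.6,0],[0.94,6.4,0]],"twist":[0,0,0,0,0,0,0,0]}' ; python3 g.py 12
```

```text
T 11.68 ang 27.6 r 55.1 Ft 5.2 Fr 0.7
T 12.35 ang 99.3 r 54.8 Ft -3.4 Fr 8.2
T 13.02 ang 172.9 r 54.9 Ft -3.2 Fr 1.4
T 13.68 ang -115.1 r 55.3 Ft -3.6 Fr -11.4
T 14.35 ang -44.5 r 55.5 Ft -2.2 Fr -15.5
time_s: 15.02
tool_pos: [0.5614, -0.1596, 0.2058]
eef_rot: [3.048, 0.753, 0.002]
contact_force: [0.7, -2.7, 6.6]
opening: 0.257
finger_force: 60.2
T 15.02 ang 26.2 r 55.1 Ft -2.7 Fr -0.6
```

```bash

python3 -m pendant '{"slide":[[-0.46,0.73,0],[-1.03,1.38,0],[-1.69,1.94,0],[-2.43,2.38,0],[-3.23,2.7,0],[-4.07,2.89,0],[-4.93,2.95,0],[-5.79,2.87,0]],"twist":[0,0,0,0,0,0,0,0]}' >/dev/null; python3 g.py 12 &&
python3 -m pendant '{"slide":[[-0.84,-0.21,0],[-1.63,-0.55,0],[-2.36,-1.01,0],[-3.01,-1.57,0],[-3.57,-2.24,0],[-4.01,-2.98,0],[-4.33,-3.78,0],[-4.52,-4.62,0]],"twist":[0,0,0,0,0,0,0,0]}' >/dev/null; python3 g.py 12 &&
python3 -m pendant '{"slide":[[-0.06,-0.86,0],[0.02,-1.72,0],[0.23,-2.56,0],[0.57,-3.35,0],[1.03,-4.08,0],[1.59,-4.73,0],[2.25,-5.29,0],[3.0,-5.73,0]],"twist":[0,0,0,0,0,0,0,0]}' >/dev/null; python3 g.py 12 &&
python3 -m pendant '{"slide":[[0.8,-0.32,0],[1.64,-0.51,0],[2.5,-0.57,0],[3.36,-0.5,0],[4.2,-0.29,0],[4.99,0.05,0],[5.72,0.51,0],[6.38,1.08,0]],"twist":[0,0,0,0,0,0,0,0]}' >/dev/null; python3 g.py 12 &&
python3 -m pendant '{"slide":[[0.55,0.66,0],[1.0,1.4,0],[1.32,2.2,0],[1.51,3.04,0],[1.57,3.91,0],[1.49,4.77,0],[1.28,5.6,0],[0.94,6.4,0]],"twist":[0,0,0,0,0,0,0,0]}' >/dev/null; python3 g.py 12 &&
python3 -m pendant '{"slide":[[-0.06,0.12,0],[-0.06,0.12,0],[-0.06,0.12,0],[-0.06,0.12,0],[-0.06,0.12,0],[-0.06,0.12,0]],"twist":[0,0,0,0,0,0]}' ; python3 g.py 12
python3 - <<'E'
from h import *
T,_=arm.read_camera("top");S,_=arm.read_camera("side"); cv2.imwrite("pics/t9.png",T)
cv2.imwrite("pics/end.png",np.hstack([cv2.resize(T,(400,300)),cv2.resize(S,(400,300))]))
E
```

```text
T 15.68 ang 99.2 r 54.8 Ft -3.6 Fr 7.4
T 16.35 ang 172.9 r 54.9 Ft -2.7 Fr 1.7
T 17.02 ang -115.0 r 55.3 Ft -1.9 Fr -12.5
T 17.68 ang -44.4 r 55.5 Ft -3.1 Fr -15.3
T 18.35 ang 26.2 r 55.1 Ft -2.1 Fr -0.3
time_s: 18.85
tool_pos: [0.5608, -0.1582, 0.2058]
eef_rot: [3.049, 0.754, 0.002]
contact_force: [-1.5, 2.7, 8.3]
opening: 0.259
finger_force: 60.4
T 18.85 ang 27.8 r 55.1 Ft 3.1 Fr -0.0
```

View pics/end.png

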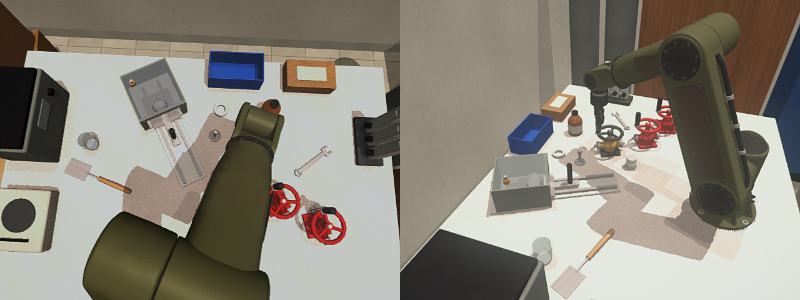

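The pictures show the tray inside the hood with its post at (172,133), the bystanders in place, and the gripper on the handle at (601,125). The angle reads 27.8° against 27.6° at the stop, two turns on. Handing in.

```bash
python3 -c "
from plant import arm
print(arm.close_job())"
```

```text
the job is handed in; nothing more can be done
None
```

I handed the job in at about 19 s of the 69 s allowed: the tray is home against its stop, and the valve was closed on its stop, then backed off two turns to within about 0.2° by tool position. The gripper is still holding the handle at about 60 N and the bystanders look undisturbed; the hand-in call returned no verdict.

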